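# Snap the peg clip shut with pliers

## Robot

A 6-joint arm with a two-finger parallel gripper is mounted at the origin on the work surface. World frame = base frame: x ahead of the robot, y to its left, z up, the work surface at z = 0. Lengths are in mm, angles in rad, forces in N, time in s.
With the tool pointing down it reaches from about 200 to 875 mm from the base axis. Payload 3.4 kg.
Tool frame: the origin (TCP) lies on the centre line of the jaws, within the pads' length; the fingertips stand 11 mm ahead of it and the grasp point (between the pads) lies 8 mm behind it; z points along the fingers, y is the line along which they close (so a half turn about z gives the same grasp; the last joint's range is limited). The gripper opens to 94 mm and grips with 3 to 60 N. Pads are 16 mm wide; open, the fingers measure 119 mm over their backs; the gripper's body (75 mm by 177 mm) begins 78 mm behind the grasp point.
Start: joints at [-1.243, 0.276, 1.505, -0, 1.361, -0.121], TCP at [249.488, -518.093, 216.493] pointing down, gripper open.
Joint ranges: [-2.89, 2.89], [-0.75, 2.08], [0.22, 2.7], [-1.18, 4.32], [0.11, 2.71], [-2.7, 2.7]. Speed limits (rad/s): [2.57, 2.57, 3.14, 3.14, 3.14, 3.14].

## Interface

Orientations are given as a unit quaternion [w, x, y, z].
In Python, from rig import robot gives the robot as it stands.
- The arm moves only by the shell command python3 drive.py 'ROWS' [FORCE]. ROWS is a JSON list that holds a single list of rows (three levels of brackets), with 1 to 20 rows, each of 7 numbers: dx, dy, dz in units of 50 mm, then a rotation vector rx, ry, rz in units of 0.2 rad, then the finger opening in mm; each row is the pose to reach, as a shift and turn from the pose commanded when the command began, along the tool's axes at that moment; what a row does not reach only later rows make up. A row lasts 1/12 s, in which the tool goes at most 41.7 mm and 0.125 rad, less where a joint would pass 70% of its speed; a pose out of reach is approached as far as the arm can. The fingers move at their own pace and stop on an object; FORCE is the grip in N (left out, the last holds). Time passes only in rows, so rows that do not move let the fingers close. It prints the time, the measured TCP pose, the force, the opening and the grip force at its end. Input that does not fit is refused with a message, and nothing moves.
- robot.get_state(): the state, without advancing time (a new reading comes with each control period).
- robot.grab_frame(name): name is "scene" or "side" or "wrist"; returns a dict with "color" (384x512x3 uint8, red, green, blue), "K" (3x3 intrinsics, pixels), "R" (3x3) and "t" (3): a world point X has camera coordinates R X + t; the wrist camera has in their place "hand_eye" (4x4, takes a point from camera to tool coordinates, whose origin is the TCP and whose axes are the flange's). Camera axes: x right, y down, z forward; pixel columns grow to the right and rows downward; lengths in mm; the calibration is good to about 2 mm. A picture is of the moment at which its call begins: read the wrist's pose just before it. There is no depth.
- robot.close_job(): hands the job in; it is judged then, once.
The state is a dict: "time_s": time; "qpos": joint angles; "dq": joint speeds; "joint_torque": joint torques, N m; "tool_pos": TCP position; "tcp_rot": TCP orientation; "ft_force": force on the tool from outside, world axes, zero at the start; "ft_torque": the same for the moment, N m; "finger_gap": finger opening in mm; "grip_force": force on a finger pad.
Only numpy, scipy, OpenCV 4.12 (cv2) and the standard library are available. Lean on these libraries where they do the work, as an engineer would, in place of code of your own. Each camera call takes 0.05 s, during which the arm holds its last target. There are 200 camera calls.

## Task

Take the pliers lying open on the table by both handles, set them on the table with their jaws either side of the two ears of the clip on the five-peg bundle, and squeeze until that clip clicks shut. Do it with the pliers, not with the gripper on the clip, and leave the clip of the three-peg bundle open. Then let go, leaving the pliers lying flat on the table.

Things in the scene. Friction and masses are not known exactly. Their poses are not given: they have to be found in the camera images.
- pliers: Pliers lying open: 182 mm long, 18 high. Origin: pivot, underside; x to the jaws, z up. Grip across the handles (along y) at x -50, fingertips 5-10 over the table: 66 wide there. Jaw faces x 36 to 62, 1 to 17 high, 44 apart; 1 mm squeeze closes them about 1 (handles 30: gap 8). Balances near x -47; carry squeezed to 58. Reopening spring 7 N, 12 N at gap 8. Squeezed, this frame yaws to 0.4.
- clip_five: White snap clip (band 56 mm wide) at the foot of the FIVE yellow V-pegs, fixed, 130 high. Origin: bundle axis at table level. Two ears: -x, to the robot, 26 to 70 from the axis, 4 to 28 high, centred on y 0: 16 wide over both open, 8 shut. A 1 N push turns it up to 0.3 rad about z, self-centring. Pliers: x along this x, pivot about 106 from the axis; under 92 jaws hit the foot.
- ear_five (a joint): Travel of the loose ear of the five-peg clip towards its other ear, m: 0 open, 0.008 shut. Takes about 6 N to start (18 to 20 N at the pliers handles, spring included; grip with 25 N or more), snaps over by itself past 0.005 and then stays shut.
- ear_three (a joint): The same for the like clip on the THREE-peg bundle (thinner, 105 mm high), a bystander some 40 cm to the left or right of the other: 0 open, to be left open. The pliers lie between the two bundles, nearer the robot.

How it is judged:
By the outcome, as a careful person would: the job done as asked, in the order asked, and still so for the second after the job is handed in, with the robot touching nothing.
It also fails if it takes over 38 s, if anything falls off the work surface, if the arm or the gripper's body presses on something with over 40 N, if the wrist force passes 120 N, or if a joint passes its speed limit or range.

## Working session

There is one attempt and no reset: what is moved stays moved. The work goes in short steps, Python scripts to look and compute and a shell command to move; the robot and the scene stay as the last step left them, time stands still between calls to the robot, and variables do not carry over. Pictures are saved under pics/ and viewed, at most 10 in all, crops included, and the job is handed in when it is done.

```bash
ls; mkdir -p pics; cat > h.py <<'E'
import numpy as np, cv2
from rig import robot
def save(n,f):
    cv2.imwrite(f'pics/{f}.png', n['color'][:,:,::-1])
def ray(f,u,v,z):
    K,R,t=map(np.array,(f['K'],f['R'],f['t']));t=t.ravel()
    d=R.T@np.linalg.inv(K)@[u,v,1];c=-R.T@t
    return c+d*(z-c[2])/d[2]
def proj(f,X):
    K,R,t=map(np.array,(f['K'],f['R'],f['t']));p=K@(R@np.array(X)+t.ravel());return p[:2]/p[2]
E
python3 - <<'E'
from h import *
import pickle
s=robot.get_state();print(s)
fs={n:robot.grab_frame(n) for n in('scene','side')}
pickle.dump(fs,open('f0.pkl','wb'))
for n in fs: save(fs[n],n+'0'); print(n,fs[n]['K'],fs[n]['R'],fs[n]['t'])
im=np.vstack([fs['scene']['color'],fs['side']['color']])
E
```

```text
drive.py
pics
rig.py
{'time_s': 0.0, 'qpos': array([-1.24300989e+00,  2.76553678e-01,  1.50608656e+00, -3.39218426e-06,
        1.36068624e+00, -1.21032468e-01]), 'dq': array([-0.00112599,  0.00091228,  0.00022087, -0.0023012 ,  0.00149328,
       -0.00051825]), 'joint_torque': array([-1.08443621e-04, -4.04592776e+01, -2.37230462e+01,  6.99874805e-02,
        3.45413724e-02, -1.47586079e-04]), 'tool_pos': array([ 249.29891482, -517.55802714,  215.64684012]), 'tcp_rot': array([-8.62111485e-04,  9.74925247e-01,  2.22530924e-01, -9.11087124e-05]), 'ft_force': array([-0.08847431, -0.34052753, -0.06508457]), 'ft_torque': array([-0.00112622,  0.0433231 ,  0.02627478]), 'grip_force': 0.0, 'finger_gap': 93.85549091099429}
scene [[357.07990359   0.         254.82897843]
 [  0.         357.07990359 188.87211348]
 [  0.           0.           1.        ]] [[-7.56891157e-01  6.53540771e-01  4.86333542e-04]
 [ 4.40030665e-01  5.10166663e-01 -7.38987814e-01]
 [-4.83206777e-01 -5.59119340e-01 -6.73718616e-01]] [ 452.63645037 -226.35211125  947.31536954]
side [[355.79032804   0.         255.80439969]
 [  0.         355.79032804 191.02203881]
 [  0.           0.           1.        ]] [[-0.9788233  -0.2033793  -0.02327678]
 [-0.11042145  0.62031157 -0.77654405]
 [ 0.17237184 -0.75752916 -0.62963285]] [553.64076032 107.89724546 640.67002818]
```

View pics/scene0.png

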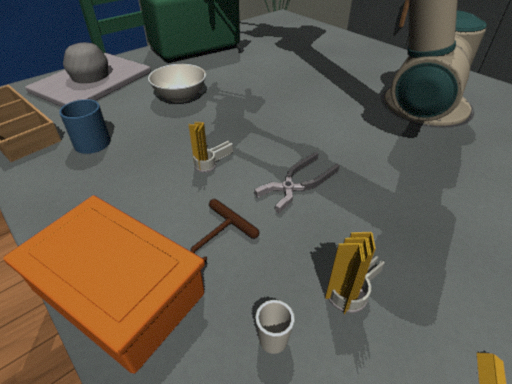

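View pics/side0.png

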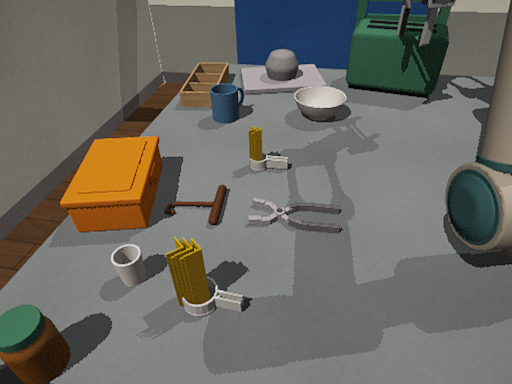

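The scene image shows the pliers at about (290,185), a larger bundle at (350,275) and a thinner one at (205,150). In the side image they are at (290,213), (195,285) and (257,155). Next I'll enlarge both views.

```bash
python3 - <<'E'
from h import *
import pickle
fs=pickle.load(open('f0.pkl','rb'))
def crop(n,x,y,w=100,h=75,s=4): return cv2.resize(fs[n]['color'][y:y+h,x:x+w],None,fx=s,fy=s,interpolation=cv2.INTER_CUBIC)
a=np.hstack([crop('scene',245,145),crop('side',245,180)])
b=np.hstack([crop('scene',310,245),crop('side',160,245)])
cv2.imwrite('pics/c0.png',np.vstack([a,b])[:,:,::-1])
for n,u,v in [('scene',350,300),('side',200,305),('scene',205,163),('side',258,165),('scene',290,186),('side',283,214)]: print(n,ray(fs[n],u,v,9 if v<230 and v>170 else 5))
E
```

```text
scene [617.49200736 232.75075305   5.        ]
side [607.81753841 232.79149766   5.        ]
scene [ 592.48347614 -166.7476708     5.        ]
side [ 594.086877   -163.80007638    5.        ]
scene [511.8112732    4.36796055   9.        ]
side [508.54550025   2.86534058   9.        ]
```

View pics/c0.png

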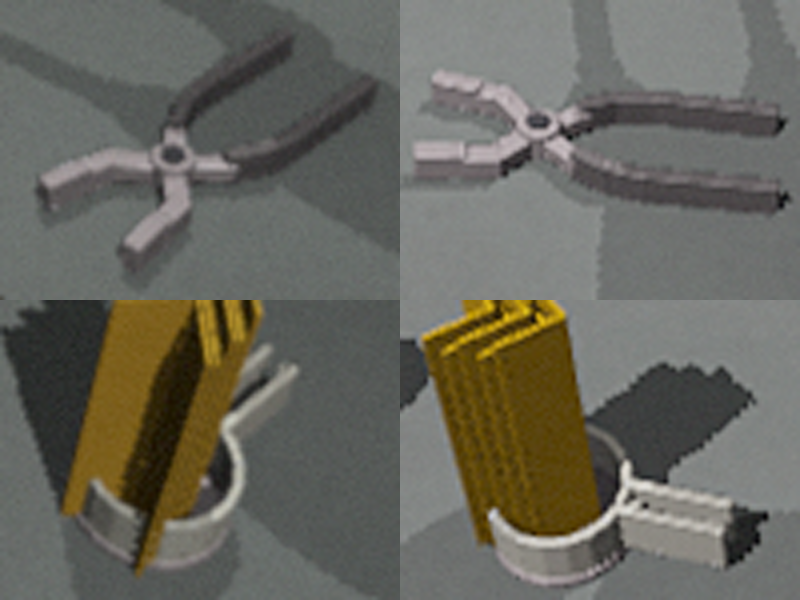

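```bash
python3 - <<'E'
from h import *
import pickle
fs=pickle.load(open('f0.pkl','rb'))
S={'pivot':((288.3,183.3),(279.3,210.3),18),
'hR':((317.5,154.5),(340,207),18),'hL':((338,165.5),(340,226.8),18),
'jR':((255.5,190.5),(253.8,198.8),18),'jL':((277.5,206.3),(249.3,216.8),18),
'earL':((383.8,262),(241.5,302),28),'earR':((377,257),(242.5,294.5),28)}
P=[np.array(fs[n]['K'])@np.c_[fs[n]['R'],np.ravel(fs[n]['t'])] for n in('scene','side')]
for k,(a,b,z) in S.items():
    X=cv2.triangulatePoints(P[0],P[1],np.array(a,float),np.array(b,float));X=(X[:3]/X[3]).ravel()
    print(k,X.round(1),ray(fs['scene'],*a,z).round(1),ray(fs['side'],*b,z).round(1))
# band foot circle fit, bottom pixels
def fitc(n,p,z):
    q=np.array([ray(fs[n],u,v,z)[:2] for u,v in p]);A=np.c_[2*q,np.ones(len(q))]
    s=np.linalg.lstsq(A,(q**2).sum(1),rcond=None)[0];print(n,s[:2],np.sqrt(s[2]+s[0]**2+s[1]**2))
c=lambda L,ox,oy,dx:[(ox+(x-dx)/4,oy+(y-300)/4) for x,y in L]
fitc('scene',c([(80,520),(100,545),(135,565),(180,568),(215,555),(240,530)],310,245,0),2)
fitc('side',c([(492,540),(500,562),(530,580),(560,584),(600,577),(625,560)],160,245,400),2)
E
```

```text
pivot [516.3   3.3  18. ] [516.4   3.5  18. ] [516.3   3.   18. ]
hR [397.7 -28.6  14. ] [405.2 -21.5  18. ] [397.2 -28.6  18. ]
hL [395.8  26.2  14. ] [401.5  30.5  18. ] [395.8  28.6  18. ]
jR [575.  -25.   15.4] [577.2 -22.2  18. ] [574.2 -22.9  18. ]
jL [572.3  32.   15.8] [574.8  35.   18. ] [571.6  32.5  18. ]
earL [540.1 230.4  26.7] [542.2 232.   28. ] [539.5 229.7  28. ]
earR [541.4 218.5  28.5] [542.2 219.9  28. ] [541.1 216.4  28. ]
scene [607.30584976 222.24866984] 32.238080636833416
side [608.88029926 218.01647304] 32.81121685385224
```

The rows are not in the units I measure in: shifts go in units of 50 mm and turns go in units of 0.2 rad. I convert before sending: 421 mm is 8.42, -375 mm is -7.5, 0.43 rad is 2.15.

```bash
R="x"; python3 drive.py '[[[8.42,-7.5,0,0,0,2.15,94],[8.42,-7.5,0,0,0,2.15,94],[8.42,-7.5,0,0,0,2.15,94],[8.42,-7.5,0,0,0,2.15,94],[8.42,-7.5,0,0,0,2.15,94],[8.42,-7.5,0,0,0,2.15,94],[8.42,-7.5,0,0,0,2.15,94],[8.42,-7.5,0,0,0,2.15,94],[8.42,-7.5,0,0,0,2.15,94],[8.42,-7.5,0,0,0,2.15,94],[8.42,-7.5,0,0,0,2.15,94],[8.42,-7.5,0,0,0,2.15,94],[8.42,-7.5,0,0,0,2.15,94],[8.42,-7.5,0,0,0,2.15,94],[8.42,-7.5,0,0,0,2.15,94],[8.42,-7.5,0,0,0,2.15,94],[8.42,-7.5,0,0,0,2.15,94],[8.42,-7.5,0,0,0,2.15,94],[8.42,-7.5,0,0,0,2.15,94],[8.42,-7.5,0,0,0,2.15,94]]]'
cat >> h.py <<'E'
from scipy.spatial.transform import Rotation as Ro
def wrist():
    s=robot.get_state();f=robot.grab_frame('wrist')
    w,x,y,z=s['tcp_rot'];T=np.eye(4);T[:3,:3]=Ro.from_quat([x,y,z,w]).as_matrix();T[:3,3]=s['tool_pos']
    M=np.linalg.inv(T@np.array(f['hand_eye']));f['R']=M[:3,:3];f['t']=M[:3,3];f['s']=s
    return f
E
python3 - <<'E'
from h import *
import pickle
f=wrist();pickle.dump(f,open('w1.pkl','wb'));save(f,'w1');s=f['s'];print(s['time_s'],s['tool_pos'],s['tcp_rot'],s['qpos'],f['hand_eye'])
print(f['K'],ray(f,256,192,0),[proj(f,p) for p in ([516,3,18],[541,224,28],[610,222,0])])
E
```

```text
time_s: 1.77
tool_pos: [465.8, 1.4, 216.5]
tcp_rot: [0.0, 1.0, 0.008, -0.0]
ft_force: [0.3, 0.3, -0.1]
finger_gap: 94.2
grip_force: 0.0
1.7667 [465.79551956   1.36345573 216.49724646] [ 1.37208493e-04  9.99964808e-01  8.38834961e-03 -1.60202985e-06] [-1.46397743e-01  1.10233253e-01  1.72112317e+00 -2.81122038e-04
  1.31019710e+00  1.40769412e+00] [[-6.95767550e-04 -9.63889321e-01 -2.66302257e-01  7.76074370e+01]
 [ 9.99999714e-01 -5.91609096e-04 -4.71350346e-04 -2.61063716e-02]
 [ 2.96782727e-04 -2.66302509e-01  9.63889457e-01 -1.67962210e+02]
 [ 0.00000000e+00  0.00000000e+00  0.00000000e+00  1.00000000e+00]]
[[274.33561357   0.         253.2393948 ]
 [  0.         274.33561357 187.41657932]
 [  0.           0.           1.        ]] [430.30525833  -3.10533842   0.        ] [array([252.71082078, 133.24029858]), array([ 76.41423294, 110.65462423]), array([83.17228041, 54.90580407])]
```

View pics/w1.png

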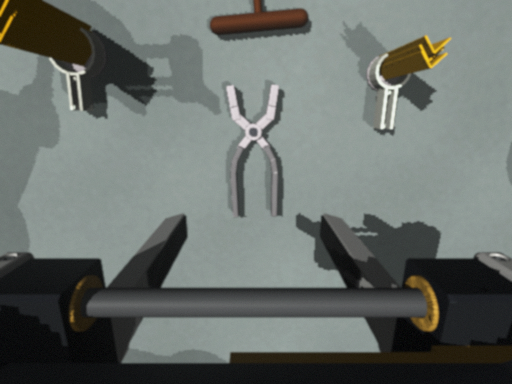

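The wrist image shows the pliers pivot at (253,132), jaw tips at (231,87) and (274,87), handle ends at (237,215) and (278,214). The five-peg ears run from about (70,72) to (77,108), which fits the earlier measurements. I'll zoom on the ears to get the clip's yaw.

```bash
python3 - <<'E'
from h import *
import pickle
f=pickle.load(open('w1.pkl','rb'))
c=f['color']
a=cv2.resize(c[40:120,30:130],None,fx=6,fy=6,interpolation=cv2.INTER_CUBIC)
cv2.imwrite('pics/w1c.png',a[:,:,::-1])
for n,u,v in [('pivot',253,132),('jR',274,87),('jL',231,87),('hL',237,215),('hR',278,214)]: print(n,ray(f,u,v,18).round(1))
E
```

```text
pivot [517.6   2.6  18. ]
jR [573.7 -22.9  18. ]
jL [572.8  31.2  18. ]
hL [401.   23.6  18. ]
hR [403.5 -34.8  18. ]
```

View pics/w1c.png

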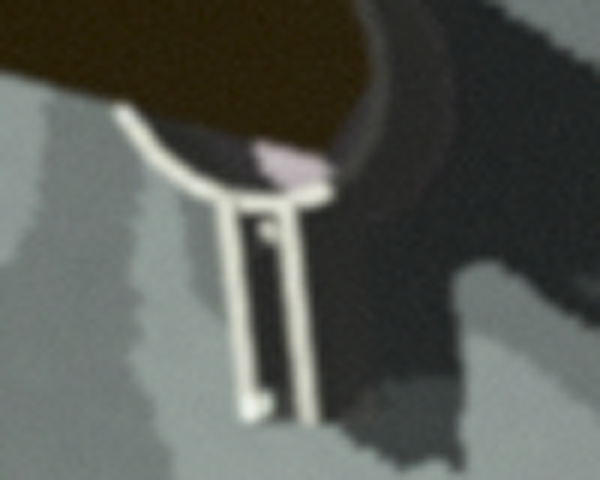

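```bash
python3 - <<'E'
from h import *
import pickle
f=pickle.load(open('w1.pkl','rb'))
g=lambda x,y:ray(f,30+x/6,40+y/6,28)
r=(g(218,205)+g(300,205))/2;t=(g(240,418)+g(318,418))/2
print(g(240,418),g(318,418),r,t); d=r-t; print(np.linalg.norm(d),np.arctan2(d[1],d[0]))
u=d/np.linalg.norm(d);print('axis',t+70*u,'pivot goal',t-36*u)
E
```

```text
[542.06361088 231.83289265  28.        ] [542.32495302 215.58266274  28.        ] [583.56772784 221.31538381  28.        ] [542.19428195 223.7077777   28.        ]
41.442557515201614 -0.057760061404980786
axis [612.07754654 219.6668212   28.        ] pivot goal [506.2543173 225.7859839  28.       ]
```

To row units: 198 mm is 3.96, 190 mm is 3.8, -0.03 rad is -0.15.

```bash
python3 drive.py '[[[0.02,0,1.2,0,0,-0.15,94],[0.02,0,2.4,0,0,-0.15,94],[0.02,0,3.2,0,0,-0.15,94],[0.02,0,3.8,0,0,-0.15,94],[0.02,0,3.96,0,0,-0.15,94],[0.02,0,3.96,0,0,-0.15,94],[0.02,0,3.96,0,0,-0.15,94]]]'
```

```text
time_s: 2.4
tool_pos: [466.1, 2.1, 17.7]
tcp_rot: [-0.0, 1.0, 0.024, -0.002]
ft_force: [0.0, 0.7, 0.8]
finger_gap: 93.7
grip_force: 0.0
```

```bash
python3 drive.py '[[[0,0,0,0,0,0,75],[0,0,0,0,0,0,68],[0,0,0,0,0,0,64],[0,0,0,0,0,0,60],[0,0,0,0,0,0,58],[0,0,0,0,0,0,58],[0,0,0,0,0,0,58],[0,0,0,0,0,0,58],[0,0,0,0,0,0,58],[0,0,0,0,0,0,58]]]' 20
```

```text
time_s: 3.23
tool_pos: [468.1, 2.1, 19.7]
tcp_rot: [0.001, 1.0, 0.025, 0.001]
ft_force: [-0.9, -1.3, 7.4]
finger_gap: 58.3
grip_force: 9.3
```

To row units: -40 mm is -0.8, -30 mm is -0.6.

```bash
python3 drive.py '[[[0,0,-0.1,0,0,0,58],[0,0,-0.3,0,0,0,58],[0,0,-0.6,0,0,0,58],[0,0,-0.8,0,0,0,58],[0,0,-0.8,0,0,0,58],[0,0,-0.8,0,0,0,58]]]'
python3 - <<'E'
from h import *
import pickle
f=wrist();g=robot.grab_frame('side');pickle.dump((f,g),open('w2.pkl','wb'));s=f['s']
print(s['tool_pos'],s['tcp_rot'],s['ft_force'],s['ft_torque'])
im=np.hstack([cv2.resize(f['color'][60:330,120:390],(400,400)),cv2.resize(g['color'][140:270,220:350],(400,400),interpolation=cv2.INTER_CUBIC)])
cv2.imwrite('pics/w2.png',im[:,:,::-1])
E
```

```text
time_s: 3.73
tool_pos: [467.1, 2.5, 58.8]
tcp_rot: [0.0, 1.0, 0.024, 0.0]
ft_force: [-0.8, -0.6, -2.4]
finger_gap: 58.1
grip_force: 7.2
[467.1322965    2.54436118  58.76037348] [6.21915605e-05 9.99701476e-01 2.44292699e-02 4.06144450e-04] [-0.81382124 -0.61319758 -2.37615956] [-0.01939567  0.02460128  0.03603079]
```

View pics/w2.png

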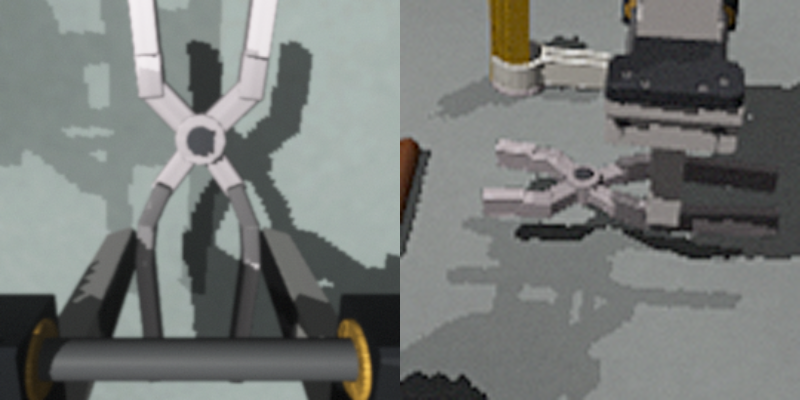

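The pliers are held level and clear of the table, with the pivot at wrist pixel (255,154.5) and the jaws symmetric about the tool axis.

```bash
python3 - <<'E'
from h import *
import pickle
f,g=pickle.load(open('w2.pkl','rb'))
p=ray(f,255,154.5,57);print(p, ray(g,220+585*.325-400*.325,140+175*.325,57))
yaw=0.0489
goal=np.array([506,225.5]);d=np.array([1,-.05])
for yg in (-.05,):
    off=p[:2]-f['s']['tool_pos'][:2]
    dy=yg-(yaw-.012);c,s=np.cos(dy),np.sin(dy);off2=np.array([c*off[0]-s*off[1],s*off[0]+c*off[1]])
    for back in (36,0):
        w=goal-back*d-off2-f['s']['tool_pos'][:2]
        print('rz',-dy,'tcp',w+f['s']['tool_pos'][:2],'tool dx',w@[np.cos(yaw),np.sin(yaw)],'dy',w@[np.sin(yaw),-np.cos(yaw)])
E
```

```text
[519.04808903   4.07871357  57.        ] [514.70422727   7.28327324  57.        ]
rz 0.0869 tcp [418.14694058 230.27724374] tool dx -37.79510010474681 dy -229.8550876104545
rz 0.0869 tcp [454.14694058 228.47724374] tool dx -1.9261182337456426 dy -226.29754076778465
```

To row units: -52 mm is -1.04, -36 mm is -0.72, 0.087 rad is 0.435.

```bash
python3 drive.py '[[[-0.1,-0.16,0,0,0,0.05,58],[-0.24,-0.56,0,0,0,0.15,58],[-0.4,-1.04,0,0,0,0.25,58],[-0.56,-1.56,0,0,0,0.35,58],[-0.72,-2.1,0,0,0,0.435,58],[-0.76,-2.64,0,0,0,0.435,58],[-0.76,-3.16,0,0,0,0.435,58],[-0.76,-3.64,0,0,0,0.435,58],[-0.76,-4.04,0,0,0,0.435,58],[-0.76,-4.36,0,0,0,0.435,58],[-0.76,-4.54,0,0,0,0.435,58],[-0.76,-4.6,0,0,0,0.435,58],[-0.76,-4.6,0,0,0,0.435,58],[-0.76,-4.6,0.2,0,0,0.435,58],[-0.76,-4.6,0.4,0,0,0.435,58],[-0.76,-4.6,0.56,0,0,0.435,58],[-0.76,-4.6,0.62,0,0,0.435,58],[-0.76,-4.6,0.62,0,0,0.435,58],[-0.76,-4.6,0.62,0,0,0.435,58]]]'
python3 - <<'E'
from h import *
import pickle
f=wrist();g=robot.grab_frame('side');pickle.dump((f,g),open('w3.pkl','wb'));s=f['s']
print(s['tool_pos'],s['tcp_rot'],s['ft_force'])
im=np.hstack([cv2.resize(f['color'][0:260,120:380],(400,400)),cv2.resize(g['color'][220:350,150:280],(400,400),interpolation=cv2.INTER_CUBIC)])
cv2.imwrite('pics/w3.png',im[:,:,::-1])
E
```

```text
time_s: 5.42
tool_pos: [418.0, 229.9, 27.4]
tcp_rot: [0.0, 1.0, -0.019, -0.0]
ft_force: [0.8, -0.2, -1.9]
finger_gap: 58.0
grip_force: 7.2
[418.00252746 229.85198594  27.3757534 ] [ 1.79321713e-04  9.99812083e-01 -1.93841758e-02 -1.40207145e-04] [ 0.79912055 -0.24208623 -1.90007665]
```

View pics/w3.png

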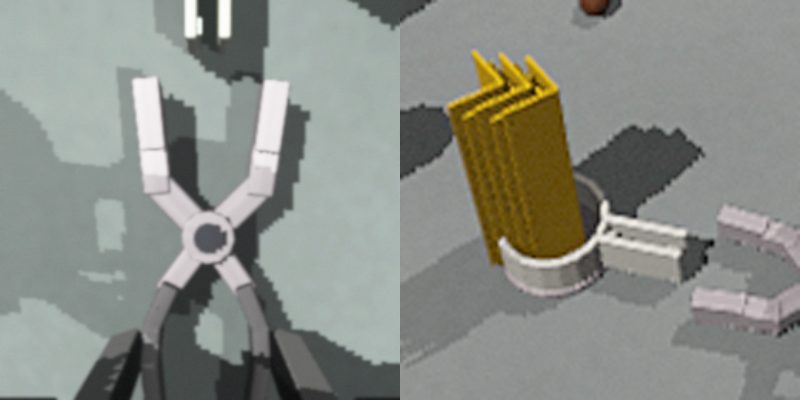

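The five pegs are clear in this view. The ears, centred at crop column 208, line up midway between the jaws, at 163 and 258, with their tips ahead of the jaws. I'll check the advance distance and then slide in.

```bash
python3 - <<'E'
from h import *
import pickle
f,g=pickle.load(open('w3.pkl','rb'))
p=ray(f,120+208*.65,237*.65,26);t=ray(f,120+208*.65,40*.65,26);print(p,t,t-p,'need advance',np.linalg.norm((t-p)[:2])-36)
E
python3 drive.py '[[[0.1,0,0,0,0,0,58],[0.24,0,0,0,0,0,58],[0.4,0,0,0,0,0,58],[0.56,0,0,0,0,0,58],[0.66,0,0,0,0,0,58],[0.7,0,0,0,0,0,58],[0.7,0,0,0,0,0,58],[0.7,0,0,0,0,0,58],[0.7,0,0.06,0,0,0,58],[0.7,0,0.12,0,0,0,58],[0.7,0,0.16,0,0,0,58],[0.7,0,0.16,0,0,0,58],[0.7,0,0.16,0,0,0,58]]]'
```

```text
[470.18690266 226.71109749  26.        ] [540.92497043 224.05283191  26.        ] [70.73806777 -2.65826558  0.        ] need advance 34.7879976211491
time_s: 6.6
tool_pos: [452.4, 228.9, 19.3]
tcp_rot: [0.0, 1.0, -0.019, -0.0]
ft_force: [-0.3, 0.2, 0.1]
finger_gap: 57.9
grip_force: 7.3
```

```bash
python3 drive.py '[[[0,0,0,0,0,0,50],[0,0,0,0,0,0,44],[0,0,0,0,0,0,40],[0,0,0,0,0,0,36],[0,0,0,0,0,0,33],[0,0,0,0,0,0,30],[0,0,0,0,0,0,28],[0,0,0,0,0,0,26],[0,0,0,0,0,0,24],[0,0,0,0,0,0,24],[0,0,0,0,0,0,24],[0,0,0,0,0,0,24],[0,0,0,0,0,0,24],[0,0,0,0,0,0,24]]]' 35
python3 - <<'E'
from h import *
import pickle
f=wrist();g=robot.grab_frame('side');pickle.dump((f,g),open('w4.pkl','wb'));s=f['s']
print(s['tool_pos'],s['tcp_rot'],s['ft_force'])
im=np.hstack([cv2.resize(f['color'][0:260,120:380],(400,400)),cv2.resize(g['color'][220:350,150:280],(400,400),interpolation=cv2.INTER_CUBIC)])
cv2.imwrite('pics/w4.png',im[:,:,::-1])
E
```

```text
time_s: 7.77
tool_pos: [452.2, 228.7, 19.3]
tcp_rot: [0.0, 1.0, -0.019, -0.001]
ft_force: [-4.1, -0.7, 0.3]
finger_gap: 28.2
grip_force: 34.9
[452.192681   228.73816485  19.31718211] [ 2.93751114e-04  9.99817452e-01 -1.90928732e-02 -6.62193479e-04] [-4.10401589 -0.74975667  0.34124076]
```

View pics/w4.png

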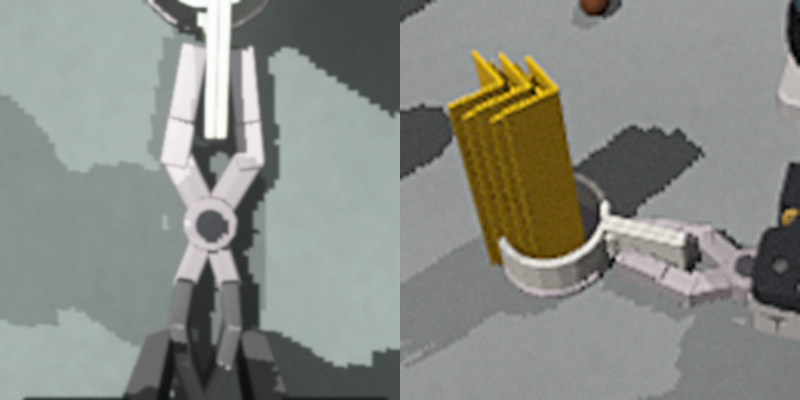

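The ears are closed together and the opening is 28.2 mm, below the 30 mm that means shut. Now I'll release gently and retreat upward.

To row units: -20 mm is -0.4, -180 mm is -3.6.

```bash
python3 drive.py '[[[0,0,0,0,0,0,34],[0,0,0,0,0,0,40],[0,0,0,0,0,0,46],[0,0,0,0,0,0,52],[0,0,0,0,0,0,58],[0,0,0,0,0,0,64],[0,0,0,0,0,0,70],[0,0,0,0,0,0,80],[0,0,0,0,0,0,94],[0,0,0,0,0,0,94],[0,0,0,0,0,0,94],[0,0,0,0,0,0,94],[0,0,0,0,0,0,94]]]' && python3 drive.py '[[[0,0,-0.1,0,0,0,94],[0,0,-0.4,0,0,0,94],[0,0,-0.9,0,0,0,94],[0,0,-1.6,0,0,0,94],[-0.4,0,-2.4,0,0,0,94],[-0.8,0,-3.2,0,0,0,94],[-1.2,0,-3.6,0,0,0,94],[-1.2,0,-3.6,0,0,0,94],[-1.2,0,-3.6,0,0,0,94],[-1.2,0,-3.6,0,0,0,94]]]'
python3 - <<'E'
from h import *
f=wrist();g=robot.grab_frame('side')
im=np.hstack([cv2.resize(f['color'][0:260,120:380],(400,400)),cv2.resize(g['color'][130:350,150:370],(400,400),interpolation=cv2.INTER_CUBIC)])
cv2.imwrite('pics/w5.png',im[:,:,::-1])
E
```

```text
time_s: 8.95
tool_pos: [452.9, 229.0, 19.5]
tcp_rot: [0.0, 1.0, -0.019, 0.0]
ft_force: [-0.7, 0.3, 0.2]
finger_gap: 94.1
grip_force: 0.0
time_s: 9.78
tool_pos: [392.9, 231.1, 199.0]
tcp_rot: [0.0, 1.0, -0.019, 0.0]
ft_force: [0.3, 0.3, -1.3]
finger_gap: 93.9
grip_force: 0.0
```

View pics/w5.png

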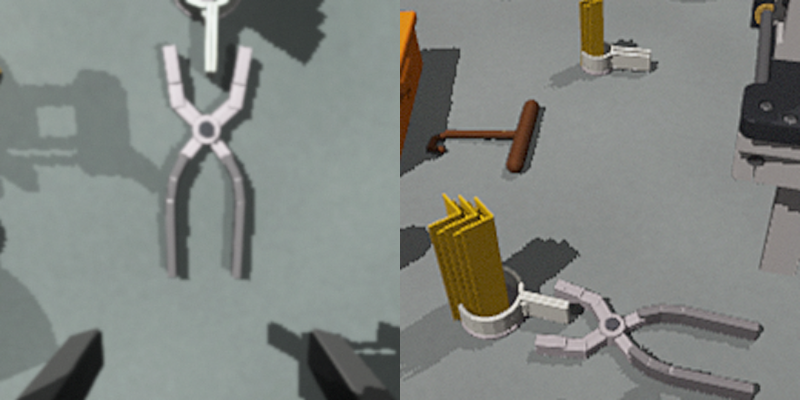

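The five-peg ears are shut, the three-peg clip is untouched, and the pliers lie flat and open with the robot clear of them.

```bash
python3 -c "from rig import robot;print(robot.close_job())"
```

```text
the job is handed in; nothing more can be done
None
```

The five-peg clip was squeezed shut with the pliers, the three-peg clip was left open, the pliers were left lying flat on the table, and the job was handed in at about 10 s of the 38 s allowed.

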